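Stack loose sprockets on the holding spindle and cap them

ROBOT

A 7-joint arm with a two-finger parallel gripper is mounted at the origin on a cart in front of the work surface, level with it; the furniture and walls round the work are solid. World frame = base frame: x ahead of the robot, y to its left, z up, the work surface at z = 0. Lengths are in m, angles in rad, forces in N, time in s.
With the tool pointing down it reaches from about 0.425 to 0.875 m from the base axis. Payload 4.7 kg.
Tool frame: the origin (TCP) lies on the mounting face of the last link; the fingertips stand 182 mm ahead of it and the grasp point (between the pads) lies ahead of it (ctrl.grip_point_offset is the z of the grasp point in the tool frame, in m); z points along the fingers, y is the line along which they close (so a half turn about z gives the same grasp; the last joint's range is limited). The gripper opens to 87 mm and grips with 3 to 60 N. Pads are 19 mm wide; open, the fingers measure 117 mm over their backs; the gripper's body (75 mm by 190 mm) begins 51 mm behind the grasp point.
Start: joints at [-1.192, 0.321, -0.07, 1.45, 0.023, 1.371, -0.057], TCP at [0.232, 0.607, 0.405] pointing down, gripper open.
Joint ranges: [-2.86, 2.86], [-0.3, 2.09], [-1.38, 1.24], [0.06, 2.45], [-1.56, 4.7], [0.09, 2.05], [-2.69, 2.69]. Speed limits (rad/s): [2.57, 2.57, 3.14, 3.14, 3.14, 3.14, 3.14].

INTERFACE

Orientations are given as a rotation vector (axis times angle).
In Python, from bench import ctrl gives the robot as it stands.
- The arm moves only by the tool creep_tool, called after ">>>" as a command line: name --argument value ..., lists and objects as JSON in quotes. Schema: {"type":"object","properties":{"plan":{"type":"array","items":{"type":"array","prefixItems":[{"type":"array","items":{"type":"number"},"minItems":3,"maxItems":3},{"type":"number"},{"type":"number"}],"minItems":3,"maxItems":3},"minItems":1,"maxItems":20},"force":{"type":"number"},"only":{"type":"string"},"quiet":{"type":"boolean"},"lines":{"type":"string"}},"required":["plan"],"additionalProperties":false}. plan is a list of rows, 1 to 20 of them, each written [[dx, dy, dz], turn, opening]: dx, dy, dz in parts of the range, where 1.0 means 0.75 m, then a turn about the tool's z in shares of 4 rad (1.0 is 4 rad), then the opening from 0.0 (shut) to 1.0 (fully open); each row is the pose to reach, as a shift and turn from the pose commanded when the call began, along the tool's axes at that moment; what a row does not reach only later rows make up. A row lasts 1/10 s, in which the tool goes at most 0.05 m and 0.15 rad, less where a joint would pass 70% of its speed; a pose out of reach is approached as far as the arm can. The fingers move at their own pace and stop on an object; force is the grip in N (left out, the last holds). Time passes only in rows, so rows that do not move let the fingers close. The tool returns the time, the measured TCP pose, the force, the opening and the grip force at its end. only (a regular expression) keeps the lines of the reply that match it, lines (a string "A,B") keeps lines A to B, and quiet returns only ok. Shift and turn numbers lie between -1 and 1, and a call with a number outside is refused. Input that does not fit is refused with a message, and nothing moves.
- ctrl.get_state(): the state, without advancing time (a new reading comes with each control period).
- ctrl.get_image(name): name is "scene" or "top" or "wrist"; returns (picture, depth): 400x640x3 uint8, red, green, blue; 400x640 float32, m along the optical axis (not along the pixel's ray), 0 where there is no reading.
- ctrl.camera_model(name): a dict with "vertical_fov" (degrees; the focal length in pixels is half the picture's height over the tangent of half this angle, whatever the lens; pixels are square), "cx", "cy" (the principal point, pixels), "k1" (the pictures are not rectified: a ray, as slopes to the right and down, at radius r is drawn at 1 + k1 r^2 times it, then the intrinsics apply), "rvec" (rotation vector, rad) and "tvec" (3), from world to camera coordinates, as OpenCV has them; the wrist camera has in their place "hand_eye" (4x4, takes a point from camera to tool coordinates, whose origin is the TCP and whose axes are the flange's). Camera axes: x right, y down, z forward; pixel columns grow to the right and rows downward; lengths in m; the calibration is good to about 2 mm. A picture is of the moment at which its call begins: read the wrist's pose just before it. camera_model takes no time and is no camera call.
- ctrl.close_job(): hands the job in; it is judged then, once.
The state is a dict: "time": time; "joint_positions": joint angles; "qd": joint speeds; "joint_torque": joint torques, N m; "position": TCP position; "tool_rot": TCP orientation; "ft_force": force on the tool from outside, world axes, zero at the start; "torque": the same for the moment, N m; "grip_width": opening from 0.0 (shut) to 1.0 (fully open); "grip_force": force on a finger pad.
Only numpy, scipy, OpenCV 4.12 (cv2) and the standard library are available. Lean on these libraries where they do the work, as an engineer would, in place of code of your own. Each camera call takes 0.05 s, during which the arm holds its last target. There are 200 camera calls.

TASK

Put the three loose sprockets over the post of the holding spindle, collars up, the largest at the bottom, then the middle one, then the smallest, and finish with the end cap on top over the post's tip. Each must lie flat on the one below; let go of everything and leave the grease tub, the tape roll and the socket where they stand.

Things in the scene. Friction and masses are not known exactly. Their poses are not given: they have to be found in the camera images.
- spindle: Fixed holding spindle: dark plate 84x84x8 mm with corner screws, round seat 48 mm across (top 12 mm above the mat), upright metal post 20 mm thick to height 58 mm, tapering to 10 mm at its top, 64 mm high. Origin: centre of the plate's underside, z up along the post. Parts drop on with 4 mm play and rest on each other: the undersides of the four, in order, end 12, 26, 40, 54 mm high.
- sprocket_large: Loose steel sprocket lying flat, the largest: dark toothed disc 68 mm across the tooth tips (17 teeth), 4 mm thick, with a bright round collar 38 mm across on top of it, 10 mm higher (14 mm in all); round through hole of 28 mm. Collar and hole are alike on all three. Origin: centre of the underside, z up out of the collar. Grip it by the collar.
- sprocket_medium: Loose steel sprocket lying flat, the middle one: dark toothed disc 58 mm across the tooth tips (14 teeth), 4 mm thick, with a bright round collar 38 mm across on top of it, 10 mm higher (14 mm in all); round through hole of 28 mm. Collar and hole are alike on all three. Origin: centre of the underside, z up out of the collar. Grip it by the collar.
- sprocket_small: Loose steel sprocket lying flat, the smallest: dark toothed disc 48 mm across the tooth tips (11 teeth), 4 mm thick, with a bright round collar 38 mm across on top of it, 10 mm higher (14 mm in all); round through hole of 28 mm. Collar and hole are alike on all three. Origin: centre of the underside, z up out of the collar. Grip it by the collar.
- end_cap: Loose round end cap, standing on the 2 mm thick mat like the sprockets: a bare aluminium skirt 40 mm in diameter and 18 mm high, with a black round grip knob 22 mm in diameter on top of it, 36 mm high in all (the wide part of the knob from 22 to 36 mm). Below it is hollow: a hole of 28 mm, 14 mm deep, that goes over the post's tip. Origin at the centre of the underside, z up through the knob.
- grease_tub: Bystander: round white tub with a screw lid, 64 mm across, 46 mm high, standing loose. Origin at the centre of its underside.
- tape_roll: Bystander: yellow roll of rim tape lying flat, 68 mm across, 21 mm high, loose. Origin at the centre of its underside.
- lockring_tool: Bystander: light grey steel socket (lockring tool) standing loose, 28 mm across, 34 mm high. Origin at the centre of its underside.
There are look-alikes about, which are no part of the job. What is shaped like the end_cap but purple is not meant.

How it is judged:
On the way, in this order (a step that is already met when the one before it is completed fails the run):
1. the large sprocket lies in its place on the spindle (horizontal distance between sprocket_large and spindle below 0.009 m and z of sprocket_large in the frame of spindle between 0.009 and 0.015 m and angle between sprocket_large's own z axis and vertical below 0.12 rad), for 0.2 s.
2. the middle sprocket lies in its place on the spindle (horizontal distance between sprocket_medium and spindle below 0.009 m and z of sprocket_medium in the frame of spindle between 0.023 and 0.029 m and angle between sprocket_medium's own z axis and vertical below 0.12 rad), for 0.2 s.
3. the small sprocket lies in its place on the spindle (horizontal distance between sprocket_small and spindle below 0.009 m and z of sprocket_small in the frame of spindle between 0.037 and 0.043 m and angle between sprocket_small's own z axis and vertical below 0.12 rad), for 0.2 s.
4. the end cap lies in its place on the spindle (horizontal distance between end_cap and spindle below 0.009 m and z of end_cap in the frame of spindle between 0.051 and 0.057 m and angle between end_cap's own z axis and vertical below 0.12 rad), for 0.2 s.
At the end, for the whole second after the job is handed in: On the spindle's post, from the bottom: large, middle and small sprocket, then the end cap, undersides 12, 26, 40 and 54 mm above the spindle's underside (each within 3 mm), axes within 9 mm of the post's, upright within 0.12 rad (collars up), all at rest (all of step 1 and all of step 2 and all of step 3 and all of step 4 and linear speed of each of sprocket_large, sprocket_medium, sprocket_small, end_cap below 0.02 m/s); the robot touches nothing.
It fails at once if the grease tub is shifted by more than 25 mm or tipped over (distance of grease_tub from where it was at the start of the episode above 0.025 m or angle between grease_tub's own z axis and vertical above 0.4 rad).
It fails at once if the tape roll is shifted by more than 25 mm or tipped over (distance of tape_roll from where it was at the start of the episode above 0.025 m or angle between tape_roll's own z axis and vertical above 0.4 rad).
It fails at once if the lockring tool is shifted by more than 25 mm or tipped over (distance of lockring_tool from where it was at the start of the episode above 0.025 m or angle between lockring_tool's own z axis and vertical above 0.4 rad).
It also fails if it takes over 93 s, if anything falls off the work surface, if the arm or the gripper's body presses on something with over 40 N, if the wrist force passes 120 N, or if a joint passes its speed limit or range.

## Working session

There is one attempt and no reset: what is moved stays moved. The work goes in short steps, Python scripts to look and compute and a tool call to move; the robot and the scene stay as the last step left them, time stands still between calls to the robot, and variables do not carry over. Pictures are saved under pics/ and viewed, at most 14 in all, crops included, and the job is handed in when it is done.

```bash
ls; mkdir -p pics; cat > h.py <<'E'
import numpy as np, cv2
from scipy.spatial.transform import Rotation as R
from bench import ctrl
def save(name,fn):
    im,d=ctrl.get_image(name); cv2.imwrite('pics/'+fn+'.png',im[:,:,::-1]); np.save('pics/'+fn+'.npy',d); return im,d
def cloud(name,d,st=None):
    m=ctrl.camera_model(name); H,W=d.shape
    f=H/2/np.tan(np.radians(m['vertical_fov'])/2)
    K=np.array([[f,0,m['cx']],[0,f,m['cy']],[0,0,1.]])
    u,v=np.meshgrid(np.arange(W),np.arange(H))
    p=np.stack([u,v],-1).reshape(-1,1,2).astype(float)
    s=cv2.undistortPoints(p,K,np.array([m['k1'],0,0,0,0.])).reshape(H,W,2)
    P=np.dstack([s*d[...,None],d])
    if 'rvec' in m:
        r=R.from_rotvec(np.ravel(m['rvec'])).as_matrix(); return (P-np.ravel(m['tvec']))@r
    T=np.array(m['hand_eye']); P=P@T[:3,:3].T+T[:3,3]
    return P@R.from_rotvec(st['tool_rot']).as_matrix().T+np.array(st['position'])
E
python3 - <<'E'
from h import *
s=ctrl.get_state(); print(s['position'],s['tool_rot'],ctrl.grip_point_offset)
print(ctrl.camera_model('wrist')); 
for n in('top','scene'):
    im,d=save(n,n+'0'); P=cloud(n,d); np.save('pics/%s0c.npy'%n,P)
    for v in range(20,400,60): print([tuple(np.round(P[v,u],3)) for u in range(40,640,110)])
E
```

```text
pics
[0.23182722 0.60704418 0.40366221] [-5.69630813e-01 -3.08923957e+00  2.87650153e-03] 0.1635
{'vertical_fov': 68.94092222442151, 'cx': 319.4465960353117, 'cy': 193.47021544407545, 'k1': -0.05009630864840621, 'hand_eye': array([[-6.70734918e-04, -9.65139925e-01, -2.61733595e-01,
         7.12262836e-02],
       [ 9.99999741e-01, -7.15405128e-04,  7.53869881e-05,
         1.63431176e-03],
       [-2.60004548e-04, -2.61733476e-01,  9.65140155e-01,
         2.12774616e-02],
       [ 0.00000000e+00,  0.00000000e+00,  0.00000000e+00,
         1.00000000e+00]])}
[(np.float64(1.529), np.float64(1.328), np.float64(-0.851)), (np.float64(0.971), np.float64(0.292), np.float64(-0.001)), (np.float64(0.908), np.float64(0.006), np.float64(0.111)), (np.float64(0.908), np.float64(-0.208), np.float64(0.136)), (np.float64(0.98), np.float64(-0.437), np.float64(0.07)), (np.float64(0.94), np.float64(-0.623), np.float64(0.167))]
[(np.float64(1.244), np.float64(1.278), np.float64(-0.915)), (np.float64(0.816), np.float64(0.255), np.float64(0.004)), (np.float64(0.834), np.float64(0.013), np.float64(0.001))
[... 3789 characters left out ...]
), np.float64(-0.09), np.float64(0.012)), (np.float64(0.246), np.float64(0.703), np.float64(-0.894)), (np.float64(0.315), np.float64(-0.315), np.float64(0.0)), (np.float64(0.45), np.float64(-0.433), np.float64(0.003)), (np.float64(0.534), np.float64(-0.57), np.float64(0.059)), (np.float64(0.723), np.float64(-0.676), np.float64(-0.0))]
[(np.float64(-0.023), np.float64(-0.122), np.float64(-0.083)), (np.float64(0.136), np.float64(0.412), np.float64(-0.903)), (np.float64(0.346), np.float64(-0.188), np.float64(-0.363)), (np.float64(0.375), np.float64(-0.508), np.float64(0.003)), (np.float64(0.492), np.float64(-0.611), np.float64(0.001)), (np.float64(0.609), np.float64(-0.721), np.float64(0.001))]
```

View pics/top0.png

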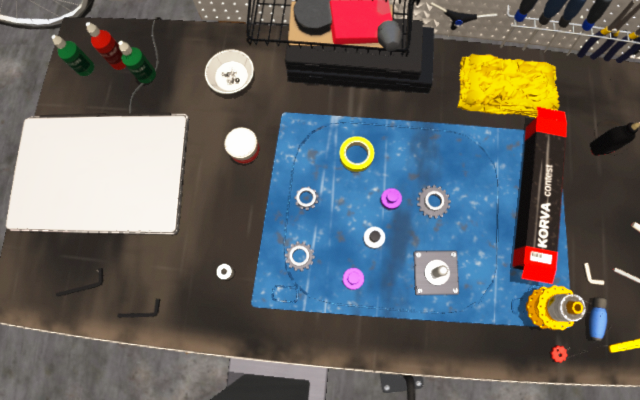

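View pics/scene0.png

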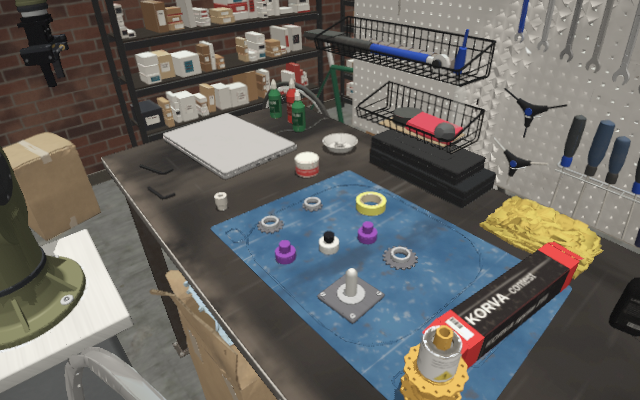

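The top view shows the large sprocket at (433,201), medium at (299,256), small at (306,198), the cap at (374,237) and the spindle at (437,271). The purple decoys are at (391,198) and (353,279), and the socket is at (224,271).

```bash
python3 - <<'E'
from h import *
P=np.load('pics/top0c.npy'); im=cv2.imread('pics/top0.png')
g=im.max(2).astype(int); sat=g-im.min(2)
for n,(u,v),zl,r in [('large',(433,201),.010,22),('med',(299,256),.010,20),('small',(306,198),.010,18),('cap',(374,237),.010,18),('spind',(437,268),.045,28),('spinplate',(437,271),.006,30),('p1',(391,198),.010,16),('p2',(353,279),.01,16),('tape',(357,153),.012,24),('tub',(241,145),.03,30),('sock',(224,271),.02,14)]:
    Q=P[v-r:v+r,u-r:u+r].reshape(-1,3); Z=Q[:,2]; q=Q[(Z>zl)&(Z<.1)]
    if len(q): print(n,len(q),'mid',np.round((np.percentile(q,3,0)+np.percentile(q,97,0))/2,4),'ext',np.round(np.ptp(q,0),3),'zmed',np.round(np.median(q[:,2]),4))
    # bright pixels on plane z
s=ctrl.get_state(); print(s['joint_positions'], R.from_rotvec(s['tool_rot']).as_matrix().round(3))
E
```

```text
large 142 mid [ 0.5997 -0.3642  0.0144] ext [0.037 0.037 0.008] zmed 0.0141
med 134 mid [ 0.4692 -0.1131  0.0137] ext [0.035 0.037 0.007] zmed 0.014
small 144 mid [ 0.584  -0.1141  0.0142] ext [0.037 0.036 0.008] zmed 0.014
cap 341 mid [ 0.5163 -0.2521  0.027 ] ext [0.04  0.039 0.031] zmed 0.0192
spind 115 mid [ 0.4612 -0.3757  0.0562] ext [0.019 0.02  0.021] zmed 0.0618
spinplate 1820 mid [ 0.4611 -0.3751  0.0342] ext [0.088 0.088 0.06 ] zmed 0.0095
p1 332 mid [ 0.5951 -0.28    0.0254] ext [0.039 0.039 0.031] zmed 0.0194
p2 356 mid [ 0.4359 -0.2186  0.0273] ext [0.038 0.038 0.028] zmed 0.0197
tape 550 mid [ 0.6809 -0.2053  0.0188] ext [0.068 0.067 0.014] zmed 0.021
tub 809 mid [0.6744 0.0229 0.0409] ext [0.065 0.062 0.017] zmed 0.0432
sock 184 mid [0.4245 0.0217 0.0281] ext [0.028 0.028 0.016] zmed 0.0322
[-1.19193564  0.32171912 -0.07009636  1.45152665  0.02264257  1.37078614
 -0.05689464] [[-0.934  0.357 -0.   ]
 [ 0.357  0.934 -0.002]
 [-0.    -0.002 -1.   ]]
```

Units first: shifts go in shares of 0.75 m and turns go in shares of 4 rad. So -0.442 m is -0.5893, -0.267 m is -0.356, 1.206 rad is 0.3015.

>>> creep_tool --plan '[[[-0.5893,-0.356,0],0.3015,1],[[-0.5893,-0.356,0],0.3015,1],[[-0.5893,-0.356,0],0.3015,1],[[-0.5893,-0.356,0],0.3015,1],[[-0.5893,-0.356,0],0.3015,1],[[-0.5893,-0.356,0],0.3015,1],[[-0.5893,-0.356,0],0.3015,1],[[-0.5893,-0.356,0],0.3015,1],[[-0.5893,-0.356,0],0.3015,1],[[-0.5893,-0.356,0],0.3015,1],[[-0.5893,-0.356,0],0.3015,1],[[-0.5893,-0.356,0],0.3015,1],[[-0.5893,-0.356,0],0.3015,1]]'

```text
time: 1.4
position: [0.5492, 0.2007, 0.4042]
tool_rot: [-2.22, -2.221, 0.001]
ft_force: [0.7, -0.4, -0.5]
grip_width: 1.004
grip_force: 0.0
```

```bash
python3 -c "
from h import *
s=ctrl.get_state();print(s['joint_positions'],R.from_rotvec(s['tool_rot']).as_matrix().round(3),s['position'])"
```

```text
[-0.71689199  0.18486255  0.3673381   1.63318013 -0.06880417  1.33727779
 -0.33909868] [[-0.     1.    -0.001]
 [ 1.     0.     0.   ]
 [ 0.    -0.001 -1.   ]] [0.54916944 0.20073586 0.40424621]
```

Scaled: -0.565 m is -0.7533, 0.051 m is 0.068.

>>> creep_tool --plan '[[[-0.7533,0.068,0.1333],0,1],[[-0.7533,0.068,0.1333],0,1],[[-0.7533,0.068,0.1333],0,1],[[-0.7533,0.068,0.1333],0,1],[[-0.7533,0.068,0.1333],0,1],[[-0.7533,0.068,0.1333],0,1],[[-0.7533,0.068,0.1333],0,1],[[-0.7533,0.068,0.1333],0,1],[[-0.7533,0.068,0.1333],0,1],[[-0.7533,0.068,0.1333],0,1],[[-0.7533,0.068,0.1333],0,1],[[-0.7533,0.068,0.1333],0,1],[[-0.7533,0.068,0.1333],0,1],[[-0.7533,0.068,0.1333],0,1]]'

```text
time: 2.8
position: [0.6015, -0.3629, 0.3039]
tool_rot: [-2.218, -2.222, -0.002]
ft_force: [0.4, -0.3, 0.9]
grip_width: 1.004
grip_force: 0.0
```

```bash
python3 -c "
from h import *
s=ctrl.get_state();print(s['joint_positions'],s['position'])
im,d=save('wrist','w1');P=cloud('wrist',d,s);np.save('pics/w1c.npy',P)
for x,y,h in [(.600,-.364,.010),(.461,-.376,.045),(.595,-.280,.01),(.516,-.252,.01)]:
  q=P[(abs(P[...,0]-x)<.032)&(abs(P[...,1]-y)<.032)&(P[...,2]>h)&(P[...,2]<.08)]
  if len(q):print(len(q),(np.percentile(q,2,0)+np.percentile(q,98,0))/2,np.ptp(q,0),np.median(q[:,2]))
"
```

```text
[ 0.06968911  0.54933274  0.62077248  1.44513504 -0.32716903  1.25295587
  0.72544656] [ 0.60153495 -0.36291825  0.30385686]
580 [ 0.60170922 -0.36107759  0.01342558] [0.0364465  0.03692347 0.00648239] 0.014326865010393652
474 [ 0.46365404 -0.36997839  0.05536883] [0.01928982 0.01797969 0.02093522] 0.059082957287329596
1668 [ 0.59730277 -0.27620521  0.02748194] [0.03859308 0.03854885 0.02202001] 0.019070165978450182
1860 [ 0.51884367 -0.24856276  0.02518393] [0.03997267 0.03952473 0.02881645] 0.019243094675712835
```

View pics/w1.png

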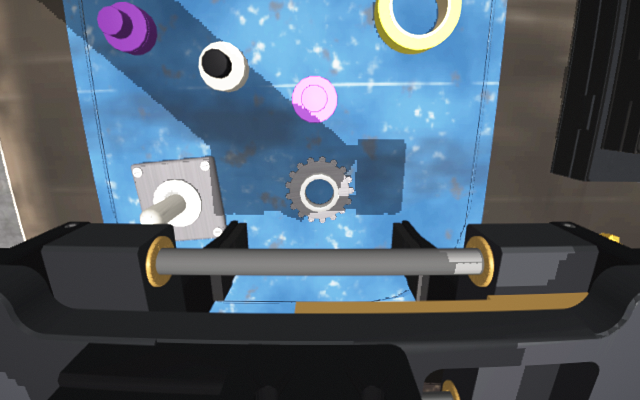

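The view shows the large sprocket centred ahead of the fingers at (320,192) and the spindle at (180,200), matching the top view to about 3 mm. I'll descend and grip.

Scaled: 0.113 m is 0.1507, 0.105 m is 0.14.

>>> creep_tool --plan '[[[0,-0.0013,0.0667],0,1],[[0,-0.0013,0.12],0,1],[[0,-0.0013,0.14],0,1],[[0,-0.0013,0.1507],0,1],[[0,-0.0013,0.1507],0,1],[[0,-0.0013,0.1507],0,0],[[0,-0.0013,0.1507],0,0],[[0,-0.0013,0.1507],0,0],[[0,-0.0013,0.1507],0,0],[[0,-0.0013,0.1507],0,0],[[0,-0.0013,0.1507],0,0],[[0,-0.0013,0.1507],0,0],[[0,-0.0013,0.1507],0,0]]' --force 25

```text
time: 4.15
position: [0.5997, -0.3649, 0.1917]
tool_rot: [2.221, 2.221, 0.0]
ft_force: [-0.1, -0.7, 0.5]
grip_width: 0.414
grip_force: 25.0
```

Scaled: -0.139 m is -0.1853, -0.0115 m is -0.0153.

>>> creep_tool --plan '[[[0,0,-0.04],0,0],[[0,0,-0.1067],0,0],[[0,0,-0.1333],0,0],[[0,0,-0.1333],0,0],[[-0.0053,-0.0667,-0.1333],0,0],[[-0.0107,-0.1333,-0.1333],0,0],[[-0.0153,-0.1853,-0.1333],0,0],[[-0.0153,-0.1853,-0.1333],0,0],[[-0.0153,-0.1853,-0.1333],0,0]]'

```text
time: 5.05
position: [0.4594, -0.3762, 0.2905]
tool_rot: [-2.222, -2.218, -0.001]
ft_force: [1.6, 0.9, -0.8]
grip_width: 0.416
grip_force: 25.0
```

```bash
python3 -c "
from h import *
s=ctrl.get_state();print(s['joint_positions'],s['position'])
save('wrist','w2');im,d=save('top','t2');P=cloud('top',d);np.save('pics/t2c.npy',P)
cv2.imwrite('pics/t2z.png',cv2.resize(im[180:340,340:540,::-1],(800,640))[:600])
"
```

```text
[ 0.06823668  0.33437723  0.68793353  1.75486847 -0.23265337  1.13699801
  0.82627606] [ 0.45943878 -0.37618032  0.29050599]
```

View pics/w2.png

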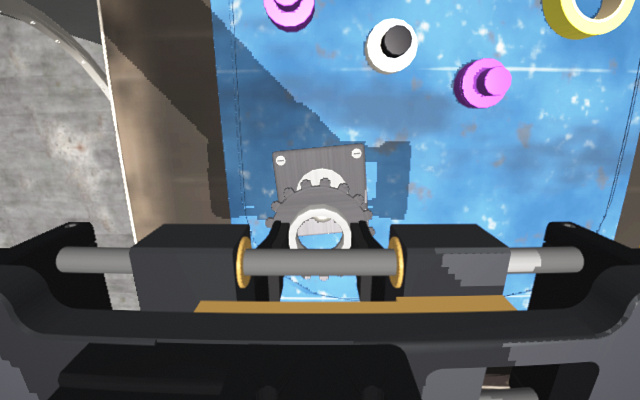

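View pics/t2z.png

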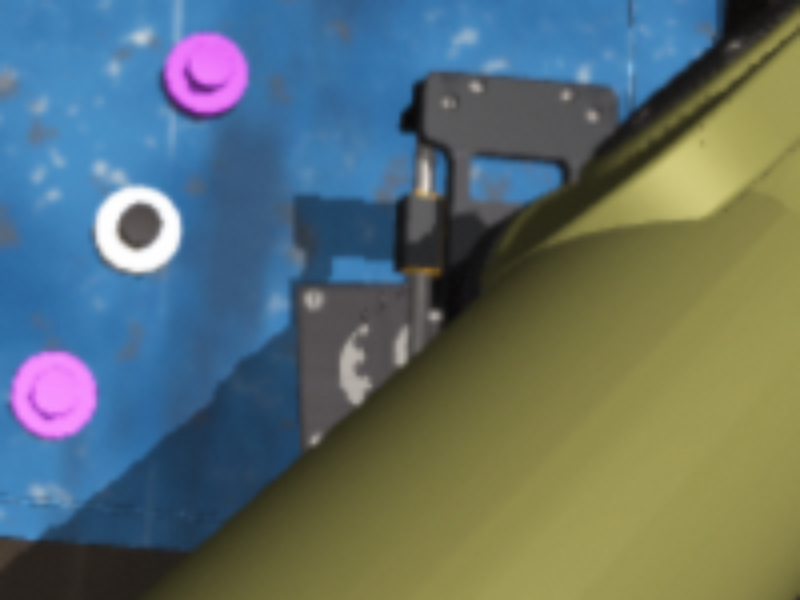

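Sprocket held level over the plate, collar at (320,235) in the wrist view. Lowering with a force check.

Scaled: 0.06 m is 0.08, 0.05 m is 0.0667.

```bash
python3 -c "
from h import *
d=np.load('pics/w2.npy');s=ctrl.get_state();P=cloud('wrist',d,s)
q=P[(P[...,2]>.108)&(P[...,2]<.122)&(abs(P[...,0]-.46)<.022)&(abs(P[...,1]+.376)<.022)]
print('collar',len(q),np.percentile(q,[2,98],0))
q=P[(P[...,2]>.004)&(P[...,2]<.011)&(abs(P[...,0]-.46)<.06)&(P[...,1]>-.36)&(P[...,1]<-.32)]
print('plate',len(q),np.percentile(q,[2,98],0))
"
```

```text
collar 1207 [[ 0.43945069 -0.37797096  0.10850974]
 [ 0.48052778 -0.35439228  0.12046752]]
plate 2581 [[ 0.42179385 -0.35906938  0.00637727]
 [ 0.50214719 -0.32920097  0.01059043]]
```

>>> creep_tool --plan '[[[0,0,0.04],0,0],[[0,0,0.0667],0,0],[[0,0,0.08],0,0],[[0,0,0.08],0,0]]'

```text
time: 5.55
position: [0.4611, -0.3754, 0.2298]
tool_rot: [-2.217, -2.221, 0.002]
ft_force: [-0.3, 0.1, -1.1]
grip_width: 0.411
grip_force: 25.0
```

Scaled: 0.027 m is 0.036, 0.024 m is 0.032.

>>> creep_tool --plan '[[[0,0,0.0187],0,0],[[0,0,0.032],0,0],[[0,0,0.036],0,0],[[0,0,0.036],0,0]]'

```text
time: 5.95
position: [0.4606, -0.3763, 0.2045]
tool_rot: [-2.221, -2.221, -0.0]
ft_force: [0.2, -1.2, -1.0]
grip_width: 0.416
grip_force: 25.0
```

Scaled: -0.1 m is -0.1333, -0.08 m is -0.1067.

>>> creep_tool --plan '[[[0,0,0.002],0,0],[[0,0,0.002],0,0.2],[[0,0,0.002],0,0.7],[[0,0,0.002],0,0.7],[[0,0,0.002],0,0.7],[[0,0,-0.04],0,0.8],[[0,0,-0.1067],0,0.8],[[0,0,-0.1333],0,0.8],[[0,0,-0.1333],0,0.8]]'

```text
time: 6.85
position: [0.4614, -0.3776, 0.3088]
tool_rot: [2.217, 2.216, 0.004]
ft_force: [-0.1, 0.6, -0.9]
grip_width: 0.796
grip_force: 0.0
```

```bash
python3 -c "
from h import *
s=ctrl.get_state()
im,d=save('wrist','w3');P=cloud('wrist',d,s)
q=P[(P[...,2]>.018)&(P[...,2]<.034)&(abs(P[...,0]-.46)<.026)&(abs(P[...,1]+.375)<.03)]
print('collar',len(q),np.percentile(q,[2,50,98],0))"
```

```text
collar 610 [[ 0.44334637 -0.38797897  0.01818234]
 [ 0.46139173 -0.36485245  0.02622364]
 [ 0.47936825 -0.35456303  0.03231828]]
```

View pics/w3.png

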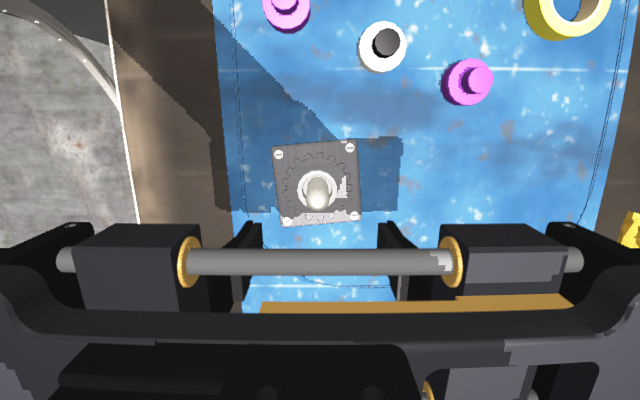

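The large sprocket lies flat on the seat around the post. Next is the medium one.

Scaled: 0.262 m is 0.3493, 0.008 m is 0.0107.

>>> creep_tool --plan '[[[0.0667,0.0027,0],0,0.9],[[0.1333,0.0053,0],0,0.9],[[0.2,0.0067,0],0,0.9],[[0.2667,0.008,0],0,0.9],[[0.3333,0.0107,0],0,0.9],[[0.3493,0.0107,0],0,0.9],[[0.3493,0.0107,0],0,0.9],[[0.3493,0.0107,0],0,0.9]]'

```text
time: 7.7
position: [0.4682, -0.1155, 0.304]
tool_rot: [-2.222, -2.22, 0.002]
ft_force: [-0.3, -0.5, 0.5]
grip_width: 0.899
grip_force: 0.0
```

```bash
python3 -c "
from h import *
s=ctrl.get_state();print(s['joint_positions'])
im,d=save('wrist','w4');P=cloud('wrist',d,s)
for x,y in [(.469,-.113),(.584,-.114)]:
  q=P[(abs(P[...,0]-x)<.028)&(abs(P[...,1]-y)<.028)&(P[...,2]>.01)&(P[...,2]<.03)]
  print(len(q),(np.percentile(q,2,0)+np.percentile(q,98,0))/2,np.ptp(q,0))"
```

```text
[-0.34765121  0.03409089  0.54785613  1.99937017 -0.01858554  1.11424218
  0.20734628]
590 [ 0.47051683 -0.10836353  0.01325878] [0.03716187 0.03734681 0.00623961]
628 [ 0.5844038  -0.10940364  0.01304157] [0.03724954 0.03778649 0.00626521]
```

Scaled: 0.1115 m is 0.1487, 0.105 m is 0.14.

>>> creep_tool --plan '[[[0.0013,0,0.0667],0,0.9],[[0.0013,0,0.12],0,0.9],[[0.0013,0,0.14],0,0.9],[[0.0013,0,0.1487],0,0.9],[[0.0013,0,0.1487],0,0.9],[[0.0013,0,0.1487],0,0],[[0.0013,0,0.1487],0,0],[[0.0013,0,0.1487],0,0],[[0.0013,0,0.1487],0,0],[[0.0013,0,0.1487],0,0],[[0.0013,0,0.1487],0,0],[[0.0013,0,0.1487],0,0]]'

```text
time: 8.95
position: [0.4687, -0.1133, 0.1935]
tool_rot: [2.221, 2.222, 0.001]
ft_force: [-0.2, -0.3, 1.1]
grip_width: 0.423
grip_force: 25.0
```

>>> creep_tool --plan '[[[0,0,-0.04],0,0],[[0,0,-0.1067],0,0],[[0,0,-0.1333],0,0],[[0,0,-0.1333],0,0]]'

```text
time: 9.35
position: [0.4699, -0.1138, 0.2965]
tool_rot: [2.218, 2.218, 0.008]
ft_force: [0.8, -0.2, -1.2]
grip_width: 0.417
grip_force: 25.0
```

Scaled: -0.263 m is -0.3507, -0.05 m is -0.0667.

>>> creep_tool --plan '[[[-0.0667,-0.0027,0],0,0],[[-0.1333,-0.0053,0],0,0],[[-0.2,-0.0067,0],0,0],[[-0.2667,-0.008,0],0,0],[[-0.3333,-0.0107,0],0,0],[[-0.3507,-0.0107,0],0,0],[[-0.3507,-0.0107,0],0,0],[[-0.3507,-0.0107,0],0,0]]'

```text
time: 10.15
position: [0.4606, -0.3751, 0.2917]
tool_rot: [-2.219, -2.22, -0.0]
ft_force: [-0.7, 0.7, -1.2]
grip_width: 0.421
grip_force: 25.0
```

```bash
python3 -c "
from h import *
s=ctrl.get_state()
im,d=save('wrist','w5');P=cloud('wrist',d,s)
q=P[(P[...,2]>.108)&(P[...,2]<.122)&(abs(P[...,0]-.46)<.022)&(abs(P[...,1]+.376)<.022)]
print('collar',len(q),np.percentile(q,[2,98],0))"
```

```text
collar 1111 [[ 0.43930641 -0.37833986  0.10861141]
 [ 0.48053535 -0.35431573  0.12029277]]
```

>>> creep_tool --plan '[[[0,0,0.04],0,0],[[0,0,0.06],0,0],[[0,0,0.0667],0,0],[[0,0,0.0667],0,0]]'

```text
time: 10.6
position: [0.4607, -0.3752, 0.2425]
tool_rot: [-2.219, -2.221, -0.0]
ft_force: [0.3, -0.5, -1.0]
grip_width: 0.417
grip_force: 25.0
```

Collar is in the same place as with the large one, and there is no contact. Lowering and releasing.

Scaled: 0.0235 m is 0.0313, 0.0225 m is 0.03.

>>> creep_tool --plan '[[[0,0,0.02],0,0],[[0,0,0.03],0,0],[[0,0,0.0313],0,0],[[0,0,0.0313],0,0]]'

```text
time: 11.0
position: [0.4605, -0.3764, 0.2196]
tool_rot: [-2.221, -2.221, 0.0]
ft_force: [-0.6, 0.6, -0.3]
grip_width: 0.42
grip_force: 25.0
```

>>> creep_tool --plan '[[[0,0,0.0013],0,0.2],[[0,0,0.0013],0,0.7],[[0,0,0.0013],0,0.7],[[0,0,0.0013],0,0.7],[[0,0,0],0,0.7],[[0,0,-0.04],0,0.8],[[0,0,-0.0933],0,0.8],[[0,0,-0.1147],0,0.8],[[0,0,-0.1147],0,0.8]]'

```text
time: 11.9
position: [0.4612, -0.3772, 0.3085]
tool_rot: [2.218, 2.218, 0.003]
ft_force: [0.2, -0.1, 0.1]
grip_width: 0.799
grip_force: 0.0
```

```bash
python3 -c "
from h import *
s=ctrl.get_state()
im,d=save('wrist','w6');P=cloud('wrist',d,s)
q=P[(P[...,2]>.034)&(P[...,2]<.046)&(abs(P[...,0]-.46)<.026)&(abs(P[...,1]+.375)<.03)]
print('collar',len(q),np.percentile(q,[2,50,98],0))"
```

```text
collar 691 [[ 0.44414449 -0.3890745   0.03489635]
 [ 0.46118118 -0.36600529  0.040357  ]
 [ 0.47874962 -0.35366342  0.0439093 ]]
```

View pics/w6.png

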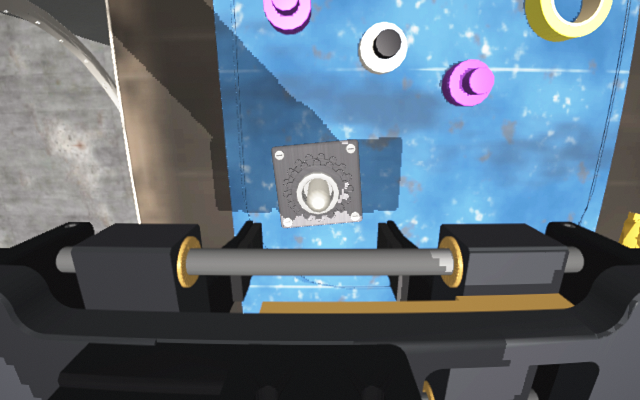

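The medium sprocket is seated flat, with its collar top at 40 mm. Next is the small one.

Scaled: 0.262 m is 0.3493, 0.123 m is 0.164.

>>> creep_tool --plan '[[[0.06,0.028,0],0,0.9],[[0.12,0.056,0],0,0.9],[[0.18,0.084,0],0,0.9],[[0.24,0.112,0],0,0.9],[[0.3,0.14,0],0,0.9],[[0.3493,0.164,0],0,0.9],[[0.3493,0.164,0],0,0.9],[[0.3493,0.164,0.0267],0,0.9]]'

```text
time: 12.75
position: [0.5847, -0.1125, 0.2856]
tool_rot: [2.216, 2.225, 0.002]
ft_force: [0.1, -1.4, 0.3]
grip_width: 0.898
grip_force: 0.0
```

>>> creep_tool --plan '[[[0,0,0.06],0,0.9],[[0,0,0.1067],0,0.9],[[0,0,0.1233],0,0.9],[[0,0,0.1233],0,0.9],[[0,0,0.1233],0,0],[[0,0,0.1233],0,0],[[0,0,0.1233],0,0],[[0,0,0.1233],0,0],[[0,0,0.1233],0,0],[[0,0,0.1233],0,0],[[0,0,0.1233],0,0]]'

```text
time: 13.85
position: [0.5838, -0.1143, 0.1937]
tool_rot: [2.221, 2.221, 0.001]
ft_force: [-0.2, -0.5, 2.1]
grip_width: 0.422
grip_force: 25.0
```

>>> creep_tool --plan '[[[0,0,-0.04],0,0],[[0,0,-0.1067],0,0],[[0,0,-0.1333],0,0],[[0,0,-0.1333],0,0]]'

```text
time: 14.25
position: [0.5849, -0.115, 0.297]
tool_rot: [2.218, 2.218, 0.008]
ft_force: [0.6, -0.0, -1.0]
grip_width: 0.421
grip_force: 25.0
```

Scaled: -0.262 m is -0.3493, -0.225 m is -0.3.

>>> creep_tool --plan '[[[-0.06,-0.028,0],0,0],[[-0.12,-0.056,0],0,0],[[-0.18,-0.084,0],0,0],[[-0.24,-0.112,0],0,0],[[-0.3,-0.14,0],0,0],[[-0.3493,-0.164,0],0,0],[[-0.3493,-0.164,0],0,0],[[-0.3493,-0.164,0],0,0]]'

```text
time: 15.05
position: [0.4593, -0.3771, 0.2918]
tool_rot: [-2.223, -2.216, 0.001]
ft_force: [0.4, 0.0, -1.0]
grip_width: 0.422
grip_force: 25.0
```

```bash
python3 -c "
from h import *
s=ctrl.get_state()
im,d=save('wrist','w7');P=cloud('wrist',d,s)
q=P[(P[...,2]>.108)&(P[...,2]<.122)&(abs(P[...,0]-.46)<.022)&(abs(P[...,1]+.376)<.022)]
print('collar',len(q),np.percentile(q,[2,98],0))"
```

```text
collar 1255 [[ 0.43956437 -0.38029427  0.10860044]
 [ 0.48041289 -0.35441229  0.11987627]]
```

>>> creep_tool --plan '[[[0,0,0.04],0,0],[[0,0,0.0467],0,0],[[0,0,0.0467],0,0]]'

```text
time: 15.4
position: [0.4611, -0.3744, 0.2567]
tool_rot: [-2.216, -2.222, 0.001]
ft_force: [0.4, 0.7, -0.9]
grip_width: 0.421
grip_force: 25.0
```

Scaled: 0.0245 m is 0.0327, 0.0225 m is 0.03.

>>> creep_tool --plan '[[[0,0,0.02],0,0],[[0,0,0.03],0,0],[[0,0,0.0327],0,0],[[0,0,0.0327],0,0]]'

```text
time: 15.8
position: [0.4607, -0.3763, 0.2338]
tool_rot: [-2.221, -2.221, -0.0]
ft_force: [-0.1, 0.2, 0.5]
grip_width: 0.42
grip_force: 25.0
```

>>> creep_tool --plan '[[[0,0,0.0013],0,0.2],[[0,0,0.0013],0,0.7],[[0,0,0.0013],0,0.7],[[0,0,0.0013],0,0.7],[[0,0,0],0,0.7],[[0,0,-0.04],0,0.8],[[0,0,-0.0933],0,0.8],[[0,0,-0.0933],0,0.8],[[0,0,-0.0933],0,0.8]]'

```text
time: 16.7
position: [0.4608, -0.3766, 0.3047]
tool_rot: [2.22, 2.22, 0.002]
ft_force: [0.3, 0.8, -0.6]
grip_width: 0.796
grip_force: 0.0
```

```bash
python3 -c "
from h import *
s=ctrl.get_state()
im,d=save('wrist','w8');P=cloud('wrist',d,s)
q=P[(P[...,2]>.048)&(P[...,2]<.059)&(abs(P[...,0]-.46)<.026)&(abs(P[...,1]+.375)<.03)]
print('collar',len(q),np.percentile(q,[2,50,98],0))
x,y=.516,-.252
q=P[(abs(P[...,0]-x)<.028)&(abs(P[...,1]-y)<.028)&(P[...,2]>.03)&(P[...,2]<.05)]
print(len(q),(np.percentile(q,2,0)+np.percentile(q,98,0))/2,np.ptp(q,0))
P=np.load('pics/top0c.npy')
q=P[(abs(P[...,0]-x)<.028)&(abs(P[...,1]-y)<.028)&(P[...,2]>.03)&(P[...,2]<.05)]
print(len(q),(np.percentile(q,2,0)+np.percentile(q,98,0))/2,np.ptp(q,0))"
```

```text
collar 933 [[ 0.4444382  -0.38859409  0.0486674 ]
 [ 0.46175379 -0.36903667  0.05425725]
 [ 0.47893848 -0.35362247  0.05875861]]
677 [ 0.51742048 -0.24894771  0.0348383 ] [0.02171958 0.0218132  0.0092753 ]
110 [ 0.51621305 -0.2521088   0.03588216] [0.02099941 0.01969253 0.01009743]
```

View pics/w8.png

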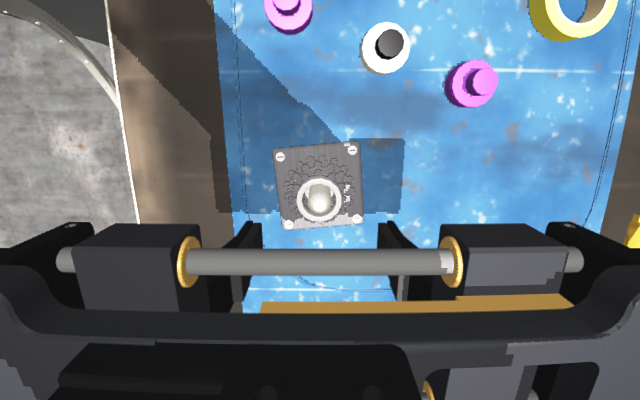

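The small sprocket is seated flat, with its collar top at about 54 mm. Next is the real cap, with the black knob, at (386,47).

Scaled: 0.1235 m is 0.1647, 0.055 m is 0.0733.

>>> creep_tool --plan '[[[0.0533,0.024,0],0,0.8],[[0.1067,0.048,0],0,0.8],[[0.1533,0.068,0],0,0.8],[[0.1647,0.0733,0],0,0.7],[[0.1647,0.0733,0],0,0.7]]'

```text
time: 17.25
position: [0.5163, -0.2504, 0.3023]
tool_rot: [-2.215, -2.225, 0.001]
ft_force: [-0.7, 0.0, 0.2]
grip_width: 0.724
grip_force: 0.0
```

>>> creep_tool --plan '[[[0,0,0.06],0,0.7],[[0,0,0.1067],0,0.7],[[0,0,0.128],0,0.7],[[0,0,0.128],0,0.7],[[0,0,0.128],0,0],[[0,0,0.128],0,0],[[0,0,0.128],0,0],[[0,0,0.128],0,0],[[0,0,0.128],0,0],[[0,0,0.128],0,0],[[0,0,0.128],0,0],[[0,0,0.128],0,0]]'

```text
time: 18.45
position: [0.5159, -0.2528, 0.2082]
tool_rot: [2.221, 2.221, 0.001]
ft_force: [-0.7, 0.1, 3.4]
grip_width: 0.234
grip_force: 25.0
```

>>> creep_tool --plan '[[[0,0,-0.04],0,0],[[0,0,-0.1067],0,0],[[0,0,-0.1333],0,0],[[0,0,-0.1333],0,0]]'

```text
time: 18.85
position: [0.5164, -0.2538, 0.311]
tool_rot: [2.218, 2.218, 0.005]
ft_force: [0.0, -0.8, -1.8]
grip_width: 0.239
grip_force: 25.0
```

Scaled: -0.1235 m is -0.1647, -0.115 m is -0.1533.

>>> creep_tool --plan '[[[-0.0533,-0.024,0],0,0],[[-0.1067,-0.048,0],0,0],[[-0.1533,-0.068,0],0,0],[[-0.1647,-0.0733,0],0,0],[[-0.1647,-0.0733,0],0,0],[[-0.1647,-0.0733,0],0,0]]'

```text
time: 19.45
position: [0.4611, -0.375, 0.3064]
tool_rot: [-2.219, -2.221, -0.001]
ft_force: [1.3, 0.7, -1.0]
grip_width: 0.24
grip_force: 25.0
```

```bash
python3 -c "
from h import *
s=ctrl.get_state()
im,d=save('wrist','w9');P=cloud('wrist',d,s)
q=P[(P[...,2]>.112)&(P[...,2]<.122)&(abs(P[...,0]-.46)<.03)&(abs(P[...,1]+.376)<.03)]
print('skirt',len(q),np.percentile(q,[2,98],0))"
```

```text
skirt 1062 [[ 0.44527707 -0.36545679  0.11288357]
 [ 0.47786863 -0.35076774  0.11813089]]
```

>>> creep_tool --plan '[[[0,0,0.0267],0,0],[[0,0,0.04],0,0],[[0,0,0.04],0,0]]'

```text
time: 19.8
position: [0.461, -0.3743, 0.2758]
tool_rot: [-2.216, -2.221, 0.0]
ft_force: [0.0, 0.0, -1.3]
grip_width: 0.239
grip_force: 25.0
```

Scaled: 0.0165 m is 0.022, 0.015 m is 0.02.

>>> creep_tool --plan '[[[0,0,0.0133],0,0],[[0,0,0.02],0,0],[[0,0,0.022],0,0],[[0,0,0.022],0,0]]'

```text
time: 20.2
position: [0.4608, -0.3764, 0.2622]
tool_rot: [2.221, 2.221, 0.002]
ft_force: [-1.5, 2.7, 4.2]
grip_width: 0.24
grip_force: 25.0
```

>>> creep_tool --plan '[[[0,0,0],0,0.3],[[0,0,0],0,0.6],[[0,0,0],0,0.6],[[0,0,0],0,0.6],[[0,0,-0.04],0,0.7],[[0,0,-0.0933],0,0.8],[[0,0,-0.1333],0,0.8],[[0.0667,0,-0.1333],0,0.8],[[0.0667,0,-0.1333],0,0.8]]'

```text
time: 21.1
position: [0.4623, -0.3211, 0.3615]
tool_rot: [-2.212, -2.228, -0.008]
ft_force: [0.3, 1.3, -1.3]
grip_width: 0.79
grip_force: 0.0
```

```bash
python3 -c "
from h import *
s=ctrl.get_state()
im,d=save('wrist','w10');P=cloud('wrist',d,s)
for a,b in[(.066,.08),(.084,.1)]:
  q=P[(P[...,2]>a)&(P[...,2]<b)&(abs(P[...,0]-.46)<.026)&(abs(P[...,1]+.375)<.03)]
  if len(q):print(len(q),np.percentile(q,[2,50,98],0))
save('scene','s10')"
```

```text
627 [[ 0.44342635 -0.37549911  0.06660098]
 [ 0.4615094  -0.36192678  0.07256289]
 [ 0.47963543 -0.35216667  0.07827622]]
160 [[ 0.45231274 -0.36762582  0.08503217]
 [ 0.46165532 -0.36410838  0.0902811 ]
 [ 0.47108785 -0.36081858  0.09183467]]
```

```bash
python3 -c "
import cv2
a=cv2.imread('pics/w10.png')[60:300,170:490];b=cv2.imread('pics/s10.png')[160:360,230:470]
cv2.imwrite('pics/end.png',cv2.hconcat([cv2.resize(a,(400,300)),cv2.resize(b,(360,300))]))"
```

```text
(no output)
```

View pics/end.png

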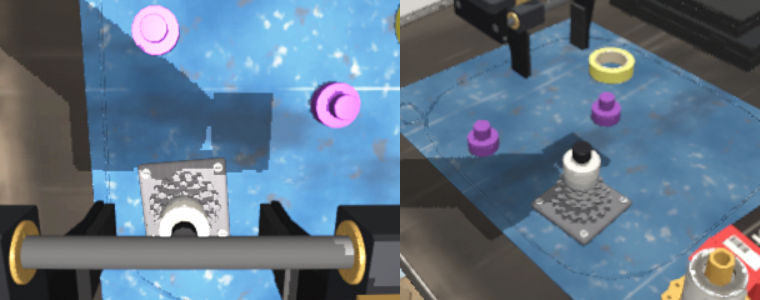

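The cap sits upright on the stack, with its knob top at about 91 mm against an expected 90. The fingers are clear of it and the bystanders haven't moved. Handing in.

>>> creep_tool --plan '[[[0,0,0],0,0.8],[[0,0,0],0,0.8],[[0,0,0],0,0.8]]'

```text
time: 21.5
position: [0.4602, -0.3274, 0.361]
tool_rot: [-2.223, -2.219, 0.001]
ft_force: [-0.1, 0.4, -0.2]
grip_width: 0.801
grip_force: 0.0
```

```bash
python3 -c "
from bench import ctrl; print(ctrl.close_job())"
```

```text
the job is handed in; nothing more can be done
None
```

The large, middle and small sprockets and then the end cap are stacked flat on the spindle, with the gripper clear and the job handed in at 21.5 s; the hand-in call gave no verdict.

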